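Feel for the notch in the clamp bar and press the release key

ROBOT

A 6-joint arm with a two-finger parallel gripper is mounted at the origin on the work surface. World frame = base frame: x ahead of the robot, y to its left, z up, the work surface at z = 0. Lengths are in m, angles in rad, forces in N, time in s.
With the tool pointing down it reaches from about 0.325 to 0.775 m from the base axis. Payload 5.5 kg.
Tool frame: the origin (TCP) lies on the centre line of the jaws, within the pads' length; the fingertips stand 22 mm ahead of it and the grasp point (between the pads) lies 3 mm ahead of it (robot.tcp_to_tips is the distance from the TCP to the fingertips, in m); z points along the fingers, y is the line along which they close (so a half turn about z gives the same grasp; the last joint's range is limited). The gripper opens to 88 mm and grips with 3 to 60 N. Pads are 20 mm wide; open, the fingers measure 115 mm over their backs; the gripper's body (75 mm by 178 mm) begins 61 mm behind the grasp point.
Start: joints at [-1.348, 0.091, 1.231, -0, 1.82, -0.057], TCP at [0.166, -0.577, 0.245] pointing down, gripper open.
Joint ranges: [-2.87, 2.87], [-0.86, 2.18], [0.17, 2.46], [-1.51, 4.65], [0.06, 2.69], [-2.65, 2.65]. Speed limits (rad/s): [2.57, 2.57, 3.01, 3.14, 3.14, 3.14].

INTERFACE

Orientations are given as [roll, pitch, yaw] about the fixed x, y, z axes, in that order (R = Rz(yaw) Ry(pitch) Rx(roll)).
In Python, from station import robot gives the robot as it stands.
- The arm moves only by the shell command python3 -m handwheel 'ROWS' [FORCE]. ROWS is JSON, a list that holds one entry, the list of rows, each a list of 7 numbers: the shift along the world's x, y, z each as a share of 0.75 m, from -1 to 1, then the turn, a rotation vector about the world's x, y, z each as a share of 0.5 rad, from -1 to 1, then the closure, from 0 (fully open) to 1 (shut). In form: [[[tx, ty, tz, ax, ay, az, fingers], ...]]. A call has 1 to 5 rows; each row is the pose to reach, as a shift and turn from the pose commanded when the call began; what a row does not reach only later rows make up. A row lasts 1/10 s, in which the tool goes at most 50 mm and 8.59 degrees, less where a joint would pass 70% of its speed; a pose out of reach is approached as far as the arm can. A call with a number of a shift or a turn outside -1 to 1 is refused whole. A call with a gripper value outside its range is refused whole. The fingers move at their own pace and stop on an object; FORCE is the grip in N (left out, the last holds). Time passes only in rows, so rows that repeat a pose let the fingers close. It gives the time, the measured TCP pose, the force, the opening and the grip force at its end, in the units of the state.
- robot.read_state(): the state, without advancing time (a new reading comes with each control period).
- robot.snapshot(name): name is "scene" or "side" or "wrist"; returns a dict with "img" (420x560x3 uint8, red, green, blue), "fx", "fy", "cx", "cy" (pixels), "k1" (the pictures are not rectified: a ray, as slopes to the right and down, at radius r is drawn at 1 + k1 r^2 times it, then the intrinsics apply), "R" (3x3) and "t" (3): a world point X has camera coordinates R X + t; the wrist camera has in their place "mount" (4x4, takes a point from camera to tool coordinates, whose origin is the TCP and whose axes are the flange's). Camera axes: x right, y down, z forward; pixel columns grow to the right and rows downward; lengths in m; the calibration is good to about 2 mm. A picture is of the moment at which its call begins: read the wrist's pose just before it. There is no depth.
- robot.close_job(): hands the job in; it is judged then, once.
The state is a dict: "t": time; "joint_pos": joint angles; "qd": joint speeds; "effort": joint torques, N m; "eef_pos": TCP position; "ee_rot": TCP orientation; "ft_force": force on the tool from outside, world axes, zero at the start; "ft_torque": the same for the moment, N m; "finger_gap": finger opening in m; "gripper_force": force on a finger pad.
Only numpy, scipy, OpenCV 4.12 (cv2) and the standard library are available. Lean on these libraries where they do the work, as an engineer would, in place of code of your own. Each camera call takes 0.05 s, during which the arm holds its last target. There are 200 camera calls.

TASK

Free the lacquer panel from its clamp using the fingertips only: touch the top of the clamp bar's left-hand sleeve, keep feeling along the bar's top edge to the right until the fingertip drops into the notch, then press the release key inside the notch all the way down, which lifts the clamp pad off the panel. Grip and lift nothing, leave the panel and the sanding block on it, the bottle, the bowl and the brush where they are, and finish with the hand clear.

Things in the scene. Friction and masses are not known exactly. Their poses are not given: they have to be found in the camera images.
- bed: Panel-holding bed, fixed to the table: a plywood board 270 x 360 x 12 mm with a galvanised steel clamp bar along its robot-side edge, running through two dark sleeves. Origin at table height under the bar's centre line; x points across the bar to the far side, y along the bar to the left seen from the robot, z up. The bar is 36 mm wide (x -18 to +18 mm), its flat top 50 mm above the table.
- bar_left (a point): Point on the centre line of the bar's top edge, 50 mm above the table, where the bar comes out of the left sleeve (bed y = +90 mm). From here to bar_right, 220 mm away, the top is level but for one notch. The bar does not slide in use; its ends may stick out up to 80 mm beyond the sleeves.
- bar_right (a point): Same, where the bar enters the right sleeve (bed y = -130 mm). The notch is cut across the bar's full width, 46 mm long along y, its centre anywhere from bed y = +20 to -90 mm, new each run: find it by touch or sight. In it sits the release key, of the same steel, 32 x 41 mm in x, y, its flat top 8 mm below the bar's top until pressed.
- sleeve: The left-hand sleeve round the bar, dark steel with two bright rivets, part of the bed: 50 mm long along y, 48 mm wide in x. Origin at the centre of its underside, 12 mm above the table; its flat top lies 42 mm above that origin (54 mm above the table, 4 mm above the bar's top). Axes as the bed's. Its right-hand edge is 25 mm from its origin along -y.
- key (a joint): How far the release key is pressed down, m: 0 up, 0.010 at its stop. It slides straight down against a steady 6 N or so, with no spring: it stays where it is left.
- panel: Black lacquer panel, 170 x 200 x 10 mm, lying loose and flat on the bed's board under the clamp pad, an aluminium strip 22 x 200 mm over its near edge just beyond the bar, whose top is 37 mm above the table and rises as far as the key goes down. A guide strip 42 mm high runs between pad and bar. Origin at the centre of its underside, x and y along its 170 and 200 mm sides.
- sander: Cork sanding block, 40 x 75 x 26 mm, lying on the panel; origin at the centre of its underside.
- bottle: Amber bottle with a red cap, 60 mm across, 160 mm tall, standing on the table; origin at the centre of its underside.
- bowl: White ceramic bowl, 100 mm across, 45 mm tall, standing on the table; origin at the centre of its underside.
- brush: Paint brush lying on the table, about 200 mm long; origin under it, x along the brush from handle to bristles.
There are look-alikes about, which are no part of the job. What is meant by the bottle is not blue, and is the smaller of those in its own colour.

How it is judged:
On the way, in this order (a step that is already met when the one before it is completed fails the run):
1. a fingertip touches the left-hand sleeve, the key still up (contact force between the fingers and sleeve above 0.3 N and value of joint key below 0.001 m), for 0.05 s.
2. off the sleeve, the fingertip stays on the bar for 0.3 s, the key still up (contact force between the fingers and bed above 0.3 N and contact force between the fingers and sleeve below 0.05 N and value of joint key below 0.001 m), for 0.3 s.
3. a fingertip presses the key down to its stop (value of joint key above 0.0085 m and contact force between the fingers and bed above 0.3 N), for 0.05 s.
At the end, for the whole second after the job is handed in: The key is down by at least 8.5 of its 10 mm and stays so; the panel lies flat, still and within 15 mm of its start; the sanding block, bottle (upright), bowl and brush are within 20 mm of theirs (value of joint key above 0.0085 m and distance of panel from where it was at the start of the episode below 0.015 m and angle between panel's own z axis and vertical below 0.05 rad and linear speed of panel below 0.01 m/s and distance of each of sander, bottle, bowl, brush from where it was at the start of the episode below 0.02 m and angle between bottle's own z axis and vertical below 0.1 rad); the robot touches nothing.
It fails at once if the panel is shifted by more than 15 mm or lifted (distance of panel from where it was at the start of the episode above 0.015 m or height (world z) of panel above 0.02 m).
It fails at once if the sanding block is shifted by more than 20 mm or lifted (distance of sander from where it was at the start of the episode above 0.02 m).
It fails at once if the bottle is shifted by more than 20 mm or lifted (distance of bottle from where it was at the start of the episode above 0.02 m).
It fails at once if the bowl is shifted by more than 20 mm or lifted (distance of bowl from where it was at the start of the episode above 0.02 m).
It fails at once if the brush is shifted by more than 20 mm or lifted (distance of brush from where it was at the start of the episode above 0.02 m).
It also fails if it takes over 58 s, if anything falls off the work surface, if the arm or the gripper's body presses on something with over 40 N, if the wrist force passes 120 N, or if a joint passes its speed limit or range.

## Working session

There is one attempt and no reset: what is moved stays moved. The work goes in short steps, Python scripts to look and compute and a shell command to move; the robot and the scene stay as the last step left them, time stands still between calls to the robot, and variables do not carry over. Pictures are saved under pics/ and viewed, at most 10 in all, crops included, and the job is handed in when it is done.

```bash
mkdir -p pics; cat > h.py <<'E'
import numpy as np, cv2
from station import robot
def cam(s):
    return np.array([[s['fx'],0,s['cx']],[0,s['fy'],s['cy']],[0,0,1.]]), np.array([s['k1'],0,0,0,0.])
def cast(s,px,z,R=None,t=None):
    K,d=cam(s); R=np.array(s['R']) if R is None else R; t=np.array(s['t']) if t is None else t
    u=cv2.undistortPoints(np.array(px,float).reshape(-1,1,2),K,d).reshape(-1,2)
    D=np.c_[u,np.ones(len(u))]@R; c=-R.T@t
    return c+D*((z-c[2])/D[:,2])[:,None]
def proj(s,X):
    K,d=cam(s); return cv2.projectPoints(np.array(X,float).reshape(-1,1,3),cv2.Rodrigues(np.array(s['R']))[0],np.array(s['t'],float),K,d)[0].reshape(-1,2)
E
python3 - <<'E'
from h import *
for n in ("scene","side"):
    s=robot.snapshot(n); cv2.imwrite(f"pics/{n}0.png",cv2.cvtColor(s['img'],cv2.COLOR_RGB2BGR))
    np.save(n+".npy",s,allow_pickle=True); print(n,-np.array(s['R']).T@s['t'],s['k1'])
print(robot.read_state())
E
```

```text
scene [ 1.7336598  -0.05711007  0.91954758] 0.004925374501374177
side [-0.45145018  0.97869111  0.80641765] 0.02376028082934569
{'t': 0.1, 'joint_pos': array([-1.34768915e+00,  9.17787481e-02,  1.23173667e+00, -2.15134358e-05,
        1.81980765e+00, -5.66846473e-02]), 'qd': array([-3.24485383e-04, -1.65833142e-03, -1.30524046e-03,  1.11360967e-03,
        2.44686599e-03,  8.45087141e-05]), 'effort': array([ 3.87432345e-03, -4.47854984e+01, -4.07572103e+01,  7.01327808e-02,
        2.84207705e-02, -1.12071823e-04]), 'eef_pos': array([ 0.16564423, -0.57644859,  0.24363907]), 'ee_rot': array([-3.13986384e+00, -7.72098687e-05,  2.79786478e-01]), 'ft_force': array([-0.15832786, -1.07750011,  0.41662166]), 'ft_torque': array([0.05291368, 0.06755449, 0.00256911]), 'gripper_force': 0.0, 'finger_gap': 0.08769873746927255}
```

View pics/scene0.png

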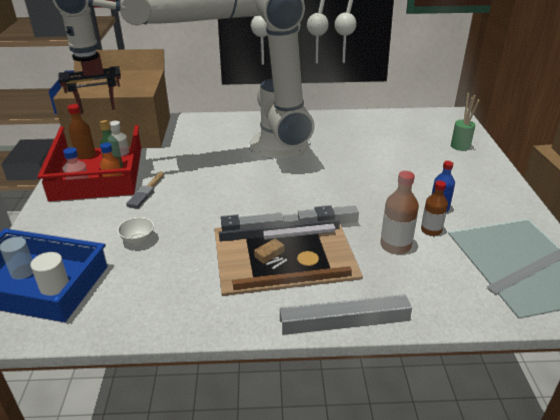

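View pics/side0.png

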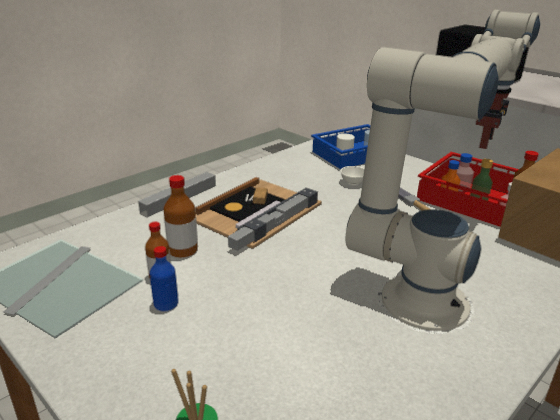

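The scene view looks back at the robot. The bar runs from about (222,225) to (358,215), with the left-hand sleeve at about (323,213) and the right-hand one at about (230,223). The side view shows the same bar from (230,240) to (318,195). I'll enlarge both views of the bar.

```bash
python3 - <<'E'
from h import *
a=cv2.imread("pics/scene0.png")[190:295,205:370]; b=cv2.imread("pics/side0.png")[175:260,190:330]
a=cv2.resize(a,(760,int(105*760/165)),interpolation=cv2.INTER_CUBIC);b=cv2.resize(b,None,fx=5.6,fy=5.6,interpolation=cv2.INTER_CUBIC)
cv2.imwrite("pics/a.png",a);cv2.imwrite("pics/b.png",b)
E
```

```text
(no output)
```

View pics/a.png

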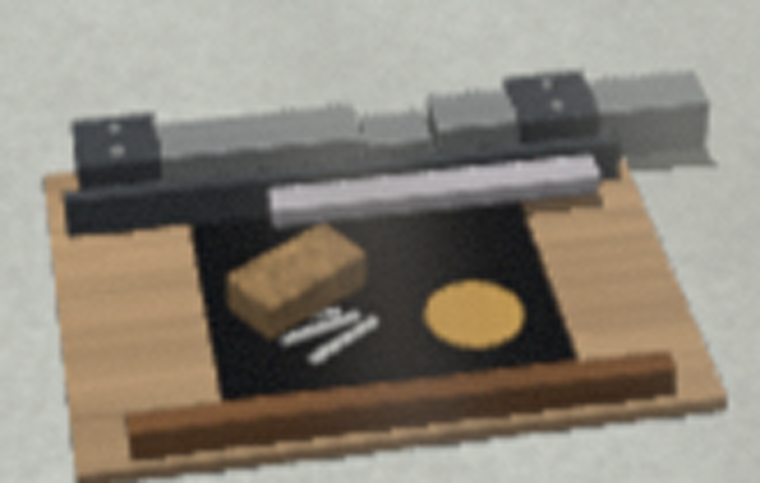

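View pics/b.png

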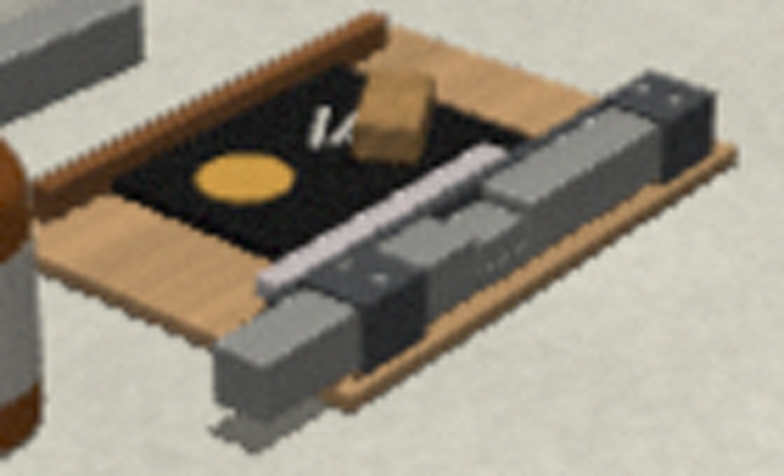

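The crops show these points:
- **Left sleeve top (scene crop):** corners at about (503,78), (583,72), (598,105) and (517,112).
- **Right sleeve top (scene crop):** corners at about (75,122), (155,115), (160,150) and (80,155).
- **Notch (scene crop):** between about x=357 and x=430 on the bar top.
- **Right sleeve top (side crop):** at about (605,100) to (715,95).

Next I'll cast these points.

```bash
python3 - <<'E'
from h import *
s=np.load("scene.npy",allow_pickle=True).item(); w=np.load("side.npy",allow_pickle=True).item()
A=lambda p:np.array(p)/(760/165)+[205,190]; B=lambda p:np.array(p)/5.6+[190,175]
L=cast(s,A([(503,78),(583,72),(598,105),(517,112)]),.054);Rr=cast(s,A([(75,122),(155,115),(160,150),(80,155)]),.054)
N=cast(s,A([(357,106),(360,143),(430,95),(436,140)]),.05)
R2=cast(w,B([(605,100),(650,70),(715,95),(662,120)]),.054)
for n,P in dict(L=L,R=Rr,N=N,R2=R2).items(): print(n,P[:,:2].round(3).tolist(),P.mean(0).round(4))
l,r=L.mean(0),Rr.mean(0); yv=(l-r)[:2]; print("dist",np.linalg.norm(yv),"expect 0.270"); yv/=np.linalg.norm(yv)
yaw=np.arctan2(-yv[0],yv[1]); o=(l[:2]+r[:2])/2+yv*.02
xv=np.array([yv[1],-yv[0]]); print("bed o",o,"yaw",yaw,"notch bed", (N[:,:2]-o)@np.c_[xv,yv])
# side view check of notch edges
M=cast(w,B([(487,196),(543,208),(430,265),(478,232)]),.05); print("side N bed",(M[:,:2]-o)@np.c_[xv,yv])
print("R2 bed",(R2[:,:2]-o)@np.c_[xv,yv])
E
```

```text
L [[0.495, 0.084], [0.491, 0.134], [0.527, 0.139], [0.532, 0.089]] [0.5114 0.1114 0.054 ]
R [[0.53, -0.18], [0.525, -0.132], [0.561, -0.128], [0.564, -0.176]] [ 0.545 -0.154  0.054]
N [[0.516, -0.008], [0.554, -0.008], [0.506, 0.037], [0.553, 0.038]] [0.5322 0.0148 0.05  ]
R2 [[0.553, -0.124], [0.562, -0.173], [0.513, -0.176], [0.513, -0.129]] [ 0.5352 -0.1506  0.054 ]
dist 0.2675363452514744 expect 0.270
bed o [ 0.52569308 -0.00146001] yaw 0.1256733144293204 notch bed [[-0.01084136 -0.00547322]
 [ 0.02733635 -0.01010916]
 [-0.01466993  0.04104626]
 [ 0.03217162  0.03561072]]
side N bed [[-0.00237025  0.00491034]
 [-0.03457832 -0.00378402]
 [-0.02584685  0.08363268]
 [-0.02354133  0.03976303]]
R2 bed [[ 0.01183657 -0.12516339]
 [ 0.01443226 -0.17451988]
 [-0.0344275  -0.17165158]
 [-0.02877376 -0.12538847]]
```

```bash
python3 -m handwheel '[[[0,0,0.06,0,0,0,1],[0.01,0.03,0.12,0,0,0,1],[0.04,0.09,0.13,0,0,-0.1,1],[0.07,0.15,0.13,0,0,-0.2,1],[0.1,0.21,0.13,0,0,-0.31,1]]]' 5; python3 - <<'E'
from h import *
s=np.load("scene.npy",allow_pickle=True).item()
print(cast(s,[(399,249),(434,232),(137,245)],0).round(3)); print(robot.read_state()['ft_force'])
E
```

```text
t: 0.6
eef_pos: [0.2402, -0.4195, 0.3422]
ee_rot: [3.141, -0.0, 0.122]
ft_force: [1.1, -0.6, 0.2]
finger_gap: 0.0515
gripper_force: 0.0
[[ 0.629  0.305  0.   ]
 [ 0.559  0.422  0.   ]
 [ 0.579 -0.414  0.   ]]
[ 1.12115045 -0.572671    0.24372781]
```

```bash
python3 -m handwheel '[[[0.03,0.06,0,0,0,0,1],[0.06,0.12,0,0,0,0,1],[0.09,0.18,0,0,0,0,1],[0.12,0.24,0,0,0,0,1],[0.15,0.3,0,0,0,0,1]]]'; python3 -m handwheel '[[[0.035,0.055,-0.01,0,0,0,1],[0.07,0.11,-0.02,0,0,0,1],[0.105,0.165,-0.03,0,0,0,1],[0.14,0.22,-0.04,0,0,0,1],[0.17,0.27,-0.06,0,0,0,1]]]'; python3 -m handwheel '[[[0.02,0.04,0,0,0,0,1],[0.02,0.04,0,0,0,0,1],[0.02,0.04,0,0,0,0,1]]]'
python3 - <<'E'
from h import *
st=robot.read_state(); s=robot.snapshot("wrist"); s['pose']=(st['eef_pos'],st['ee_rot'])
np.save("wrist.npy",s,allow_pickle=True); cv2.imwrite("pics/w.png",cv2.cvtColor(s['img'],cv2.COLOR_RGB2BGR)); print(st['eef_pos'],st['ee_rot'],np.round(s['mount'],3))
E
```

```text
t: 1.1
eef_pos: [0.3519, -0.1954, 0.3419]
ee_rot: [-3.142, -0.0, 0.124]
ft_force: [0.8, -0.8, 0.1]
finger_gap: 0.0113
gripper_force: 0.0
t: 1.6
eef_pos: [0.48, 0.0074, 0.2973]
ee_rot: [3.141, -0.001, 0.126]
ft_force: [0.6, 0.1, 0.9]
finger_gap: 0.0006
gripper_force: 0.0
t: 1.9
eef_pos: [0.494, 0.0355, 0.2966]
ee_rot: [3.141, 0.002, 0.126]
ft_force: [0.1, -0.1, 0.2]
finger_gap: 0.0004
gripper_force: 0.0
[0.49399072 0.03550813 0.29655041] [3.14137688e+00 1.53622726e-03 1.26455088e-01] [[ 0.    -0.953 -0.301  0.082]
 [ 1.     0.    -0.001  0.001]
 [ 0.001 -0.301  0.953 -0.14 ]
 [ 0.     0.     0.     1.   ]]
```

View pics/w.png

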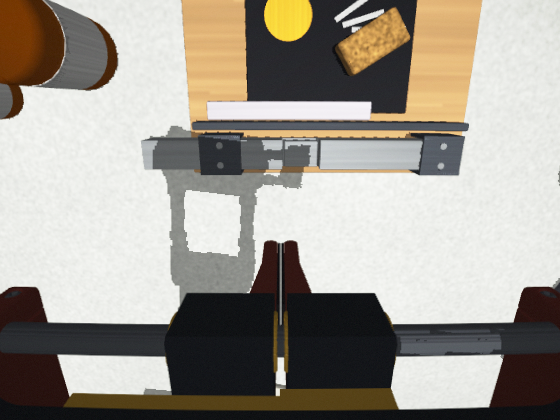

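The wrist view shows the left sleeve top at about (200–242, 134–174) and the right sleeve at about (418–460, 136–174). The notch is between x≈283 and x≈319, on the bar top at rows 139–169.

```bash
python3 - <<'E'
from h import *
from scipy.spatial.transform import Rotation as Q
s=np.load("wrist.npy",allow_pickle=True).item(); p,e=s['pose']
T=np.eye(4);T[:3,:3]=Q.from_euler('xyz',e).as_matrix();T[:3,3]=p; C=np.linalg.inv(T@np.array(s['mount']))
f=lambda px,z:cast(s,px,z,C[:3,:3],C[:3,3])[:,:2]
L=f([(200,134),(242,134),(243,173),(200,175)],.054); R=f([(419,136),(462,136),(460,174),(418,175)],.054)
N=f([(283,139),(283,168),(319,139),(319,169)],.05)
l,r=L.mean(0),R.mean(0); yv=l-r; print(L.round(3).tolist(),l,r,np.linalg.norm(yv)); yv/=np.linalg.norm(yv); xv=np.array([yv[1],-yv[0]])
o=(l+r)/2+.02*yv; print("o",o,"yaw",np.arctan2(-yv[0],yv[1])); n=(N-o)@np.c_[xv,yv]; print(n, n.mean(0))
for y in (.102,.06,n[:,1].mean()): print(y,o+y*yv)
E
```

```text
[[0.531, 0.136], [0.537, 0.086], [0.49, 0.081], [0.481, 0.133]] [0.5096177 0.1089706] [ 0.54216006 -0.15469799] 0.2656692102486113
o [ 0.52343904 -0.00301431] yaw 0.12280043095640249
[[ 0.01808589  0.03827227]
 [-0.01724615  0.03805087]
 [ 0.01829099 -0.00502738]
 [-0.01830317 -0.00647142]] [0.00020689 0.01620608]
0.102 [0.51094485 0.09821758]
0.06 [0.51608952 0.05653386]
0.016206084126262062 [0.52145392 0.01306974]
```

```bash
python3 -m handwheel '[[[0.012,0.045,-0.04,0,0,0,1],[0.0227,0.0836,-0.08,0,0,0,1],[0.0227,0.0836,-0.14,0,0,0,1],[0.0227,0.0836,-0.2,0,0,0,1],[0.0227,0.0836,-0.25,0,0,0,1]]]'; python3 -m handwheel '[[[0,0,-0.013,0,0,0,1],[0,0,-0.02,0,0,0,1],[0,0,-0.02,0,0,0,1]]]'
```

```text
t: 2.45
eef_pos: [0.5105, 0.0964, 0.1077]
ee_rot: [3.141, 0.001, 0.123]
ft_force: [0.5, -0.1, -0.5]
finger_gap: 0.0007
gripper_force: 0.0
t: 2.75
eef_pos: [0.5119, 0.0972, 0.0964]
ee_rot: [3.142, -0.002, 0.124]
ft_force: [-0.4, -0.2, -0.5]
finger_gap: 0.0002
gripper_force: 0.0
```

```bash
python3 -m handwheel '[[[0,0,-0.01,0,0,0,1],[0,0,-0.02,0,0,0,1],[0,0,-0.0227,0,0,0,1],[0,0,-0.0227,0,0,0,1]]]'; python3 -m handwheel '[[[0,0,-0.0013,0,0,0,1],[0,0,-0.0026,0,0,0,1],[0,0,-0.004,0,0,0,1],[0,0,-0.004,0,0,0,1]]]'
```

```text
t: 3.15
eef_pos: [0.511, 0.0979, 0.0773]
ee_rot: [3.142, 0.001, 0.125]
ft_force: [0.1, -1.0, 0.2]
finger_gap: 0.0005
gripper_force: 0.0
t: 3.55
eef_pos: [0.5114, 0.098, 0.0763]
ee_rot: [-3.142, -0.001, 0.125]
ft_force: [-3.7, -0.8, 7.9]
finger_gap: 0.0008
gripper_force: 3.8
```

```bash
python3 -m handwheel '[[[0.0015,-0.012,0,0,0,0,1],[0.003,-0.024,0,0,0,0,1],[0.0045,-0.036,0,0,0,0,1],[0.006,-0.048,0,0,0,0,1],[0.006,-0.048,0,0,0,0,1]]]'; python3 -m handwheel '[[[0,0,-0.002,0,0,0,1],[0,0,-0.003,0,0,0,1],[0,0,-0.003,0,0,0,1]]]'
```

```text
t: 4.05
eef_pos: [0.5155, 0.0605, 0.0741]
ee_rot: [3.141, 0.001, 0.123]
ft_force: [0.8, 0.3, 0.6]
finger_gap: 0.0007
gripper_force: 0.0
t: 4.35
eef_pos: [0.5156, 0.0619, 0.0724]
ee_rot: [3.141, 0.0, 0.125]
ft_force: [0.2, -1.3, 1.2]
finger_gap: 0.0008
gripper_force: 0.7
```

```bash
python3 -m handwheel '[[[0,0,-0.0015,0,0,0,1],[0,0,-0.0022,0,0,0,1],[0,0,-0.0022,0,0,0,1],[0,0,-0.0022,0,0,0,1],[0,0,-0.0022,0,0,0,1]]]'; python3 -m handwheel '[[[0,-0.002,0,0,0,0,1],[0.0005,-0.004,0,0,0,0,1],[0.0007,-0.006,0,0,0,0,1],[0.0007,-0.006,0,0,0,0,1]]]'
```

```text
t: 4.85
eef_pos: [0.5157, 0.0619, 0.0723]
ee_rot: [3.141, -0.001, 0.125]
ft_force: [-4.8, -1.5, 9.3]
finger_gap: 0.0004
gripper_force: 4.6
t: 5.25
eef_pos: [0.5169, 0.059, 0.0723]
ee_rot: [-3.139, -0.003, 0.126]
ft_force: [0.2, 4.3, 6.2]
finger_gap: 0.0005
gripper_force: 3.5
```

```bash
python3 -m handwheel '[[[0.0015,-0.012,0,0,0,0,1],[0.003,-0.024,0,0,0,0,1],[0.0045,-0.036,0,0,0,0,1],[0.006,-0.048,0,0,0,0,1],[0.007,-0.06,0,0,0,0,1]]]'; python3 -m handwheel '[[[0,0,0,0,0,0,1],[0,0,0,0,0,0,1]]]'
```

```text
t: 5.75
eef_pos: [0.5213, 0.012, 0.0703]
ee_rot: [3.142, 0.001, 0.125]
ft_force: [-0.1, -0.1, 0.1]
finger_gap: 0.0002
gripper_force: 0.0
t: 5.95
eef_pos: [0.5212, 0.0122, 0.0702]
ee_rot: [-3.141, 0.001, 0.124]
ft_force: [-0.0, 0.2, -0.7]
finger_gap: 0.0002
gripper_force: 0.0
```

The fingertip has dropped in free of contact, which confirms the notch. Now I'll press.

```bash
python3 -m handwheel '[[[0,0,-0.005,0,0,0,1],[0,0,-0.009,0,0,0,1],[0,0,-0.012,0,0,0,1],[0,0,-0.015,0,0,0,1],[0,0,-0.018,0,0,0,1]]]'; python3 -m handwheel '[[[0,0,-0.003,0,0,0,1],[0,0,-0.006,0,0,0,1],[0,0,-0.008,0,0,0,1],[0,0,-0.008,0,0,0,1]]]'
```

```text
t: 6.45
eef_pos: [0.5214, 0.0126, 0.0579]
ee_rot: [-3.142, -0.0, 0.125]
ft_force: [-2.6, 0.5, 5.2]
finger_gap: 0.0005
gripper_force: 3.0
t: 6.85
eef_pos: [0.5215, 0.0126, 0.0542]
ee_rot: [3.141, -0.001, 0.125]
ft_force: [-8.3, -0.4, 16.6]
finger_gap: 0.0003
gripper_force: 8.5
```

```bash
python3 -m handwheel '[[[0,0,-0.001,0,0,0,1],[0,0,-0.001,0,0,0,1]]]'; python3 -m handwheel '[[[0,0,0.02,0,0,0,1],[0,0,0.05,0,0,0,1],[0,0,0.1,0,0,0,1],[0,0,0.16,0,0,0,1],[0,0,0.22,0,0,0,1]]]';python3 -m handwheel '[[[0,0,0.05,0,0,0,1],[0,0,0.08,0,0,0,1],[0,0,0.08,0,0,0,1],[0,0,0.08,0,0,0,1],[0,0,0.08,0,0,0,1]]]'
python3 - <<'E'
from h import *
a=[]
for n,(x,y,w,h) in dict(scene=(205,190,165,105),side=(190,175,140,85)).items():
    s=robot.snapshot(n); a.append(cv2.resize(cv2.cvtColor(s['img'],cv2.COLOR_RGB2BGR)[y:y+h,x:x+w],(460,290),interpolation=cv2.INTER_CUBIC))
cv2.imwrite("pics/end.png",np.vstack(a))
E
```

```text
t: 7.05
eef_pos: [0.5215, 0.0126, 0.0541]
ee_rot: [3.141, -0.001, 0.125]
ft_force: [-10.7, -0.0, 20.4]
finger_gap: 0.0007
gripper_force: 10.3
t: 7.55
eef_pos: [0.521, 0.0126, 0.2166]
ee_rot: [-3.141, 0.001, 0.125]
ft_force: [1.7, 0.3, 0.7]
finger_gap: 0.0004
gripper_force: 0.0
t: 8.05
eef_pos: [0.5209, 0.0124, 0.2729]
ee_rot: [-3.141, 0.004, 0.125]
ft_force: [0.1, 0.6, -0.5]
finger_gap: 0.0005
gripper_force: 0.0
```

View pics/end.png

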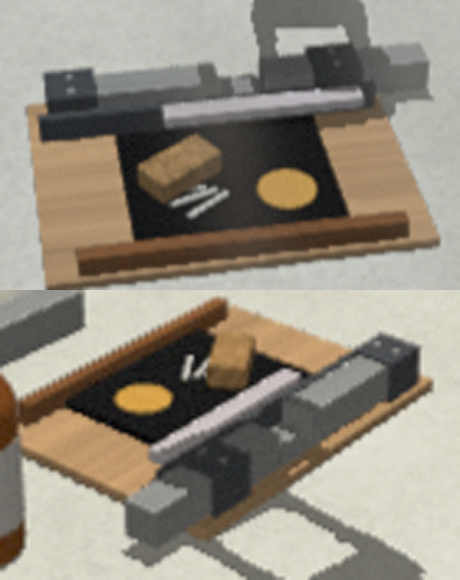

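The key is sunk deep in the notch, at about (240,85) in the top view. The pad is raised, the panel and sanding block have not moved, and the hand is well clear.

```bash
python3 -c "
from station import robot
print(robot.close_job())"
```

```text
the job is handed in; nothing more can be done
None
```

I pressed the release key down to its stop after touching the sleeve and feeling along the bar to the notch; the pad is raised, the panel and sanding block look unmoved, the hand is clear, and the job is handed in with no verdict returned.

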